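# Make up two clay-workshop tool kits

### The job

Make up two tool kits from the stock on the workshop table: the tray with the steel clip gets the paddle, the stamp and the modelling knife, and the plain tray gets the loop tool and the beaker. Slip the knife lengthwise under the clip's jaw, in line with the clip, so that a good 15 mm of its end is past the jaw and the clip holds it down; everything else lies flat (stamp and beaker upright) on its tray's floor, nothing on the rim or on another thing. Leave the scraper and the clay pot where they are.

Things in the scene. Friction and masses are not known exactly. Their poses are not given: they have to be found in the camera images.
- clip_tray: Larger of two fixed shallow grey trays, with a steel clip. 240 (x) x 190 (y) mm outside, walls 5, rim 13 and inner floor 5 mm above the table. Origin: centre of underside. x runs along its length towards the clip's end. Clip at y = +52 mm: hinge (along y) at x = +103, 27 mm high; arm slopes down to -x to a jaw bar at x = +53, y = 35 to 69, 3 mm above the floor.
- clip (a joint): Sprung hinge of the clip tray's clip: 0 = shut, empty; grows as the jaw lifts (rad, to 0.8); about 0.12 with the knife under the jaw. Presses with about 2 N. From the jaw a guide lip flares up to tray x = +26 mm, its mouth about 13 mm above the tray floor: a flat thing slid along the floor in tray +x at y = +52 mm lifts it by itself (roughly 5 N).
- plain_tray: Smaller of the two fixed shallow grey plastic trays, without a clip; 200 (x) x 150 (y) mm outside, walls 5 mm, rim 13 mm above the table, inner floor 5 mm above it. Origin: centre of its underside.
- paddle: Wooden clay paddle lying flat, 16 mm thick, 150 mm long along x: blade 75 x 42 mm at +x (x from 0 to +75), handle 20 mm wide at -x (x from -75 to 0). Origin: underside, where handle meets blade; centre of mass near the origin (about 6 mm to +x). About 80 g.
- knife: Flat double-ended wooden modelling knife lying flat, 120 mm long along x, 24 mm wide, 9 mm thick; the last 16 mm at each end only 16 mm wide. The two ends are alike. Origin: centre of its underside. About 40 g.
- loop_tool: Loop tool lying flat: wooden handle 92 mm long (x from -70 to +22), 16 mm wide, 14 mm high; brass ferrule; steel wire loop about 31 mm across at +x, ending at x = +70 mm. Origin: underside, at the middle of the whole length of 140 mm; centre of mass about 18 mm to -x of it. About 40 g.
- stamp: Turned wooden clay stamp standing upright, 46 mm high: round foot 36 mm across and 14 mm high, above 20 mm a round grip 20 mm across. Origin: centre of its underside. About 40 g.
- beaker: Small open white plastic beaker standing upright, 58 mm high, 54 mm across at the rim and a little narrower below, wall 3 mm. Origin: centre of its underside. About 50 g.
- scraper: Scraper, not wanted in either kit: wooden handle 80 x 22 x 14 mm at -x (x from -70 to +10), thin steel blade 62 x 50 mm at +x (to x = +71). Lies flat among the stock. Origin: underside, middle of the length.
- clay_pot: Unfired grey clay pot, round, 86 mm across and 60 mm high, standing on the table beside the far end of the stock. Origin: centre of its underside.
Mind the look-alikes: they are no part of the job. What is shaped like the paddle but green, pink or purple is not meant.

How it is judged:
By the outcome, as a careful person would: the job done as asked, in the order asked, and still so for the second after the job is handed in, with the robot touching nothing.
It also fails if it takes over 120 s, if anything falls off the work surface, if the arm or the gripper's body presses on something with over 40 N, if the wrist force passes 120 N, or if a joint passes its speed limit or range.

### The arm

A 6-joint arm with a two-finger parallel gripper is mounted at the origin on the work surface. World frame = base frame: x ahead of the robot, y to its left, z up, the work surface at z = 0. Lengths are in m, angles in rad, forces in N, time in s.
With the tool pointing down it reaches from about 0.325 to 0.775 m from the base axis. Payload 5.5 kg.
Tool frame: the origin (TCP) lies between the finger pads; the fingertips stand 8 mm ahead of it and the grasp point (between the pads) lies 11 mm behind it (tcp_to_tips is the distance from the TCP to the fingertips, in m); z points along the fingers, y is the line along which they close (so a half turn about z gives the same grasp; the last joint's range is limited). The gripper opens to 88 mm and grips with 3 to 60 N. Pads are 20 mm wide; open, the fingers measure 115 mm over their backs; the gripper's body (75 mm by 178 mm) begins 61 mm behind the grasp point.
Start: joints at [1.099, 0.091, 1.231, -0, 1.82, -0.057], TCP at [0.242, 0.549, 0.231] pointing down, gripper open.
Joint ranges: [-2.87, 2.87], [-0.86, 2.18], [0.17, 2.46], [-1.51, 4.65], [0.06, 2.69], [-2.65, 2.65]. Speed limits (rad/s): [2.57, 2.57, 3.01, 3.14, 3.14, 3.14].

### API

Orientations are given as a unit quaternion [w, x, y, z].
In Python, from bench import * gives the robot as it stands. Calls block until the motion is done:
- move_to(position, orientation): joint-space move of the TCP to a pose.
- move_l(position, speed=0.15, orientation=None): straight line of the TCP; orientation=None keeps the orientation; speed is the mean speed in m/s.
- movej(angles): joint-space move.
- gripper_open() and close(): open the fingers fully, or close them until they stop; the grip force is fixed at half the most.
- hold(seconds).
- inverse_kinematics(position, orientation): joint angles nearest the present ones, or None.
- state(): the state.
- get_image(name): name is "side" or "top"; returns a dict with "frame" (420x560x3 uint8, blue, green, red), "depth" (420x560 float32, m along the optical axis (not along the pixel's ray), 0 where there is no reading), "camera_matrix" (3x3 intrinsics, pixels), "k1" (the pictures are not rectified: a ray, as slopes to the right and down, at radius r is drawn at 1 + k1 r^2 times it, then the intrinsics apply), "view" (4x4, takes a point from world to camera coordinates). Camera axes: x right, y up, looking along -z (the intrinsics and any distortion apply to the point x, -y, -z); pixel columns grow to the right and rows downward; lengths in m; the calibration is good to about 2 mm. A picture is of the moment at which its call begins.
A pose or a line that the arm cannot do raises IKError and nothing moves.
- job_done(): hands the job in; it is judged then, once.
The state is a dict: "time": time; "joint_pos": joint angles; "dq": joint speeds; "joint_torque": joint torques, N m; "ee_pos": TCP position; "ee_rot": TCP orientation; "ft_force": force on the tool from outside, world axes, zero at the start; "moment": the same for the moment, N m; "finger_gap": finger opening in m; "finger_force": force on a finger pad.
Only numpy, scipy, OpenCV 4.12 (cv2) and the standard library are available. Lean on these libraries where they do the work, as an engineer would, in place of code of your own. Each camera call takes 0.05 s, during which the arm holds its last target. There are 200 camera calls.

## Working session

There is one attempt and no reset: what is moved stays moved. The work goes in short steps, each a Python script; the robot and the scene stay as the last script left them, time stands still between calls to the robot, and variables do not carry over. Pictures are saved under pics/ and viewed, at most 14 in all, crops included, and the job is handed in when it is done.

```bash
ls; mkdir -p pics
python3 - <<'E'
from bench import *
import cv2,numpy as np,pickle
d={n:get_image(n) for n in("top","side")}
pickle.dump(d,open("im0.pkl","wb"))
for n in d:
    cv2.imwrite(f"pics/{n}0.png",cv2.resize(d[n]["frame"],(784,588),interpolation=cv2.INTER_CUBIC))
    print(n,d[n]["camera_matrix"],d[n]["k1"],d[n]["view"])
print(state())
E
```

```text
pics
top [[513.28722627   0.         280.34256483]
 [  0.         513.28722627 211.04365039]
 [  0.           0.           1.        ]] 0.03324950082192061 [[-0.01264691 -0.99981256 -0.01465916  0.13458899]
 [ 0.99861242 -0.01337852  0.05093375 -0.48164686]
 [-0.05112032 -0.01399466  0.99859444 -1.29948615]
 [ 0.          0.          0.          1.        ]]
side [[437.72130529   0.         269.4516033 ]
 [  0.         437.72130529 214.1408675 ]
 [  0.           0.           1.        ]] -0.043240593976664646 [[ 0.97305545 -0.23045338 -0.00737151 -0.47994421]
 [ 0.18434535  0.7583725   0.62521032 -0.21332952]
 [-0.13849148 -0.60972321  0.7804215  -0.99256014]
 [ 0.          0.          0.          1.        ]]
{'time': 0.1, 'joint_pos': array([ 1.09928096e+00,  9.17853177e-02,  1.23174831e+00, -2.12469539e-05,
        1.81979894e+00, -5.66963732e-02]), 'dq': array([ 0.00064496, -0.00223587, -0.00155775,  0.00063955,  0.00042059,
       -0.00065637]), 'joint_torque': array([ 2.21900060e-03, -4.47856772e+01, -4.07568491e+01,  7.00549688e-02,
        2.84493109e-02, -1.19226406e-04]), 'ee_pos': array([0.24170761, 0.5488892 , 0.22962858]), 'ee_rot': array([-2.17158347e-04,  2.05928087e-01,  9.78566741e-01, -8.42482030e-04]), 'ft_force': array([0.40291108, 1.03738384, 0.57151671]), 'moment': array([0.00475189, 0.06143173, 0.01667804]), 'finger_force': 0.0, 'finger_gap': 0.08771611316083293}
```

View pics/top0.png

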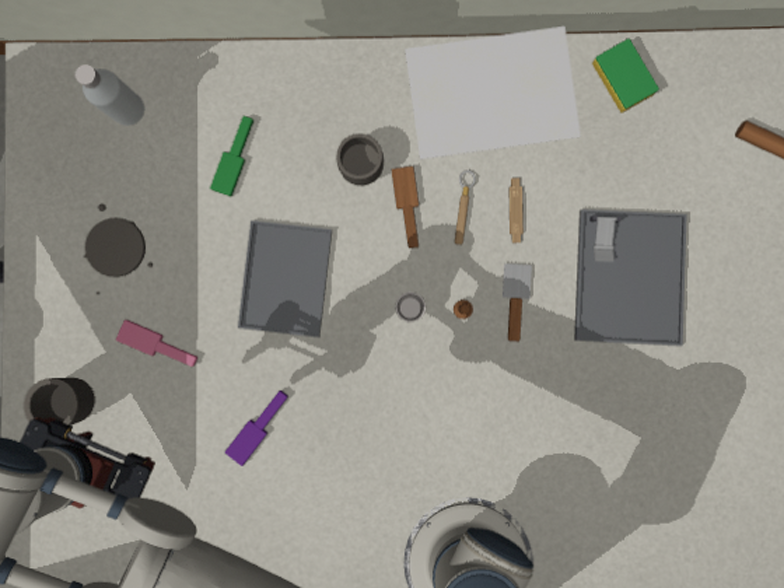

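View pics/side0.png

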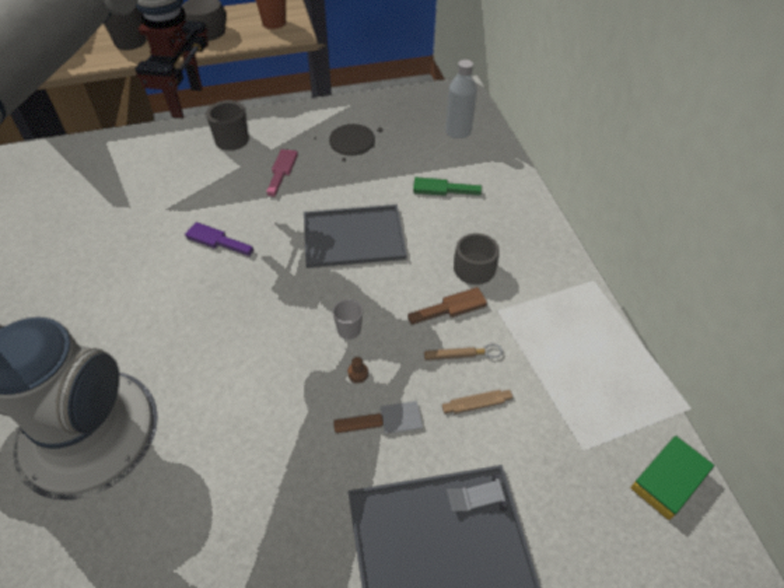

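Both pictures (784x588) show the same layout. In the top view, world +x is up and +y is left.
- **Stock:** paddle at (406,205), loop tool (464,207), knife (516,210), beaker (410,307), stamp (463,309), scraper (517,300) and clay pot (360,158).
- **Trays:** the clip tray is at (632,275) with its clip at (605,238). The plain tray is at (287,278).
- **Paddle candidates:** brown (406,205), green (232,157), pink (157,342) and purple (257,428). The brown one is meant, because it is plain wood and lies with the stock. I'll confirm it in a crop.

```bash
cat > h.py <<'E'
import cv2,numpy as np,pickle
def norm(im,uv):
    K=im["camera_matrix"];D=np.array([im["k1"],0,0,0,0.])
    return cv2.undistortPoints(np.float64(uv).reshape(-1,1,2),K,D)[:,0]
def rays(im,uv):
    V=np.array(im["view"]);n=norm(im,uv)
    d=np.c_[n[:,0],-n[:,1],-np.ones(len(n))]@V[:3,:3]
    return -V[:3,:3].T@V[:3,3],d
def onplane(im,uv,z):
    c,d=rays(im,uv); return c+d*((z-c[2])/d[:,2])[:,None]
def cloud(im):
    h,w=im["depth"].shape;u,v=np.meshgrid(np.arange(w),np.arange(h))
    c,d=rays(im,np.c_[u.ravel(),v.ravel()])
    P=c+d*im["depth"].ravel()[:,None]; P[im["depth"].ravel()<=0]=np.nan
    return P.reshape(h,w,3)
def triang(a,ua,b,ub):
    ca,da=rays(a,[ua]);cb,db=rays(b,[ub]);da,db=da[0],db[0]
    s=np.linalg.lstsq(np.c_[da,-db],cb-ca,rcond=None)[0]
    p,q=ca+s[0]*da,cb+s[1]*db
    return (p+q)/2,np.linalg.norm(p-q)
def proj(im,P):
    V=np.array(im["view"]);p=V[:3,:3]@np.asarray(P,float)+V[:3,3];x=np.array([p[0],-p[1]])/-p[2]
    x=x*(1+im["k1"]*x@x);K=im["camera_matrix"];return K[:2,:2]@x+K[:2,2]
E
python3 - <<'E'
from h import *
d=pickle.load(open("im0.pkl","rb"))
T,S=d["top"],d["side"]
CT,CS=cloud(T),cloud(S)
for n,C in(("top",CT),("side",CS)):
    m=np.isfinite(C[...,2]);b=m&(abs(C[...,2])<.004)&(abs(C[...,0]-.5)<.25)&(abs(C[...,1])<.3)
    print(n,"valid",m.mean(),"table med",np.median(C[b][:,2]),C[b][:,2].std())
    s=(C[...,2]>.004)&(C[...,2]<.09)&(C[...,0]>.25)&(C[...,0]<.8)&(abs(C[...,1]+.05)<.4)
    k,L,st,ce=cv2.connectedComponentsWithStats(s.astype(np.uint8))
    for i in range(1,k):
        if st[i,4]<40: continue
        p=C[L==i]; z=np.percentile(p[:,2],[50,90])
        r=cv2.minAreaRect(p[:,:2].astype(np.float32)*1000)
        print(n,(ce[i]*1.4).round(),st[i,4],"z50/90",(z*1000).round(1),"rect",np.round(r[0],1),np.round(r[1],1),round(r[2],1),"mean",(p[:,:2].mean(0)*1000).round(1))
f=T["frame"];cv2.imwrite("pics/crop1.png",cv2.resize(f[100:255,225:500],None,fx=2.9,fy=2.9,interpolation=cv2.INTER_CUBIC))
E
```

```text
top valid 0.9961437074829932 table med -0.0002909530272108274 0.0020290421160669807
top [360. 158.] 937 z50/90 [21.  59.9] rect [739.1 181.5] [ 82.6 100.4] 83.0 mean [733.6 184.4]
top [406. 200.] 726 z50/90 [14.9 18.4] rect [648.  100.6] [156.6  43.4] 4.4 mean [658.6 100.4]
top [463. 210.] 305 z50/90 [12.1 16.1] rect [646.9  -7.2] [ 29.4 143.3] 85.0 mean [639.8  -2.6]
top [515. 209.] 388 z50/90 [ 8.6 12. ] rect [ 638.  -100.8] [ 28.2 120.6] 89.0 mean [639.2 -99.6]
top [629. 275.] 4736 z50/90 [ 6.9 14.8] rect [ 512.1 -307.6] [201.4 248. ] 87.1 mean [ 515.7 -303.2]
top [300. 277.] 1731 z50/90 [ 6.4 12. ] rect [516.8 300.9] [109.8 209.8] 86.3 mean [520.1 299. ]
top [516. 296.] 706 z50/90 [ 9.3 14.7] rect [467.6 -98.6] [ 56.7 143.7] 86.3 mean [479.  -96.3]
top [410. 306.] 268 z50/90 [32.7 57.7] rect [461.5  96.8] [55.4 51.1] 5.9 mean [462.7  96.3]
top [463. 309.] 157 z50/90 [17.9 45.3] rect [456.4   1.1] [33.3 35. ] 13.4 mean [455.9   1.7]
top [278. 402.] 126 z50/90 [14.3 17.8] rect [289.2 341.9] [20.8 48.5] 56.8 mean [292.6 338.6]
side valid 0.9960671768707483 table med -0.0003039651034
[... 293 characters left out ...]
5 mean [292.9 336.2]
side [451. 306.] 660 z50/90 [14.9 17.4] rect [647.5  96. ] [150.6  43.9] 8.7 mean [656.2  95.7]
side [348. 318.] 487 z50/90 [37.6 56.3] rect [461.8  95.5] [53.7 52.4] 47.2 mean [462.3  96.8]
side [458. 353.] 337 z50/90 [11.5 14.6] rect [647.2  -2.3] [ 29.4 137.5] 78.4 mean [637.7  -5.3]
side [357. 370.] 201 z50/90 [18.2 44.8] rect [457.   -4.1] [29.2 33.8] 79.1 mean [457.2  -6.4]
side [478. 400.] 459 z50/90 [ 9.3 11.5] rect [642.2 -98. ] [123.7  31.6] 0.2 mean [ 641.1 -101.2]
side [384. 419.] 835 z50/90 [ 8.9 14.4] rect [469.7 -94.8] [ 52.  141.1] 85.6 mean [481.1 -98.1]
side [444. 530.] 6736 z50/90 [ 5.8 13.9] rect [ 513.5 -299.1] [180.8 242.3] 85.9 mean [ 523.6 -291. ]
```

View pics/crop1.png

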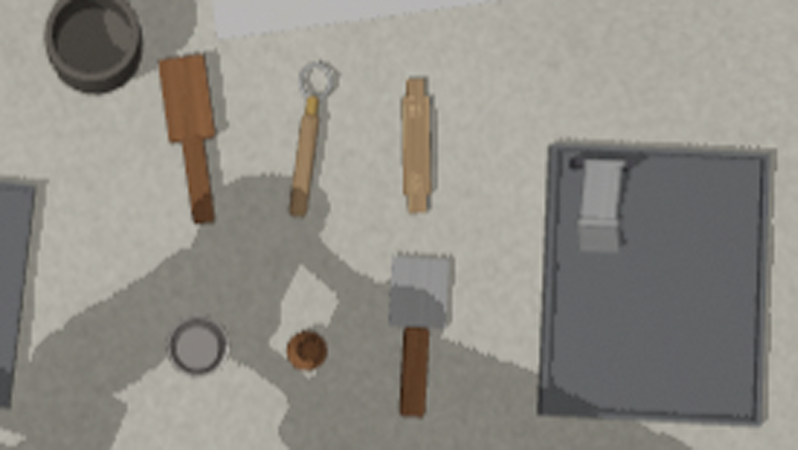

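The crop confirms it: the brown wooden paddle at about (188,140) in the crop is the one meant. The knife is at (417,145), the loop tool at (307,140), the stamp at (307,350), the beaker at (197,347), the scraper at (415,335) and the clip at (602,200). Heights from the two views agree with the text. Next I'll refine the positions by silhouette on the mid-height planes in both views.

```bash
cat > meas.py <<'E'
from h import *
def silh(im,mask,z,seed_xy,rad):
    """largest contour near world seed -> rect centre(mm), size, angle of long axis (deg)"""
    u=proj(im,[*seed_xy,z]);m=np.zeros(mask.shape,np.uint8)
    r=rad*im["camera_matrix"][0,0]/abs((np.array(im["view"])@[*seed_xy,z,1])[2])
    cv2.circle(m,tuple(int(t) for t in u.round()),int(r),1,-1)
    m&=mask.astype(np.uint8)
    c=cv2.findContours(m,cv2.RETR_EXTERNAL,cv2.CHAIN_APPROX_NONE)[0]
    c=max(c,key=cv2.contourArea)
    w=onplane(im,c[:,0],z)[:,:2].astype(np.float32)*1000
    (cx,cy),(a,b),_=R=cv2.minAreaRect(w)
    bx=cv2.boxPoints(R);e=[bx[1]-bx[0],bx[2]-bx[1]];e=max(e,key=np.linalg.norm)
    ang=np.degrees(np.arctan2(e[1],e[0]));ang=(ang+90)%180-90
    mm=cv2.moments(w.reshape(-1,1,2))
    return np.round([cx,cy,max(a,b),min(a,b),ang,mm["m10"]/mm["m00"],mm["m01"]/mm["m00"]],1)
def wood(im):
    s=cv2.cvtColor(im["frame"],cv2.COLOR_BGR2HSV);return (s[...,1]>75)&((s[...,0]<28)|(s[...,0]>170))
def tray(im):
    f=im["frame"].astype(int);return (f[...,2]-f[...,0]<0)&(f.max(2)<125)
OBJ=dict(paddle=(.648,.098,.008,.09),loop=(.642,-.005,.007,.085),knife=(.64,-.1,.0045,.08),stamp=(.457,-.001,.023,.04),scraperh=(.43,-.097,.007,.05))
E
python3 - <<'E'
from meas import *
d=pickle.load(open("im0.pkl","rb"))
for n,im in d.items():
    for o,(x,y,z,r) in OBJ.items():
        print(n,o,silh(im,wood(im),z,(x,y),r))
    for o,xy,r in(("clip_tray",(.515,-.303),.17),("plain",(.517,.299),.14)):
        if n=="top" or o=="plain": print(n,o,silh(im,cv2.morphologyEx(tray(im).astype(np.uint8),cv2.MORPH_CLOSE,np.ones((5,5))),.0065,xy,r))
    C=cloud(im)
    s=(C[...,2]>.019)&(C[...,2]<.04)&(abs(C[...,0]-.59)<.07)&(abs(C[...,1]+.25)<.06)
    p=C[s]; print("clip>19mm",len(p),(p.min(0)*1000).round(),(p.max(0)*1000).round(),np.median(p,0).round(4))
    s=(C[...,2]>.052)&(C[...,2]<.07)&(abs(C[...,0]-.462)<.04)&(abs(C[...,1]-.096)<.04);p=C[s]
    print("beaker rim",len(p),cv2.minEnclosingCircle(p[:,:2].astype(np.float32)*1000))
    s=(C[...,2]>.04)&(C[...,2]<.07)&(abs(C[...,0]-.457)<.03)&(abs(C[...,1])<.03);p=C[s]
    print("stamp top",len(p),cv2.minEnclosingCircle(p[:,:2].astype(np.float32)*1000))
E
```

```text
top paddle [646.9  98.9 149.6  41.    7.3 661.9 100.8]
top loop [631.6  -1.2 105.7  14.6  -9.  628.8  -0.8]
top knife [ 639.8 -101.   116.9   23.1   -1.1  639.   -99.9]
top stamp [457.5   2.2  34.   31.6 -64.2 457.5   2. ]
top scraperh [437.8 -93.6  76.9  22.   -4.4 438.2 -93.8]
top clip_tray [ 512.8 -305.7  238.2  191.9   -3.8  512.6 -305.6]
top plain [518.7 327.  197.8 149.2  -7.2 518.8 327.1]
clip>19mm 185 [ 543. -282.   19.] [ 630. -233.   32.] [ 0.6072 -0.2578  0.0226]
beaker rim 83 ((460.3837890625, 96.99919891357422), 26.625364303588867)
stamp top 47 ((456.5740966796875, 0.6445155143737793), 9.53409194946289)
side paddle [648.8 100.2 150.   44.4   7.9 663.5 102.5]
side loop [ 6.324e+02 -3.000e-01  1.030e+02  1.480e+01 -9.600e+00  6.300e+02
  4.000e-01]
side knife [ 6.397e+02 -9.960e+01  1.166e+02  2.200e+01 -6.000e-01  6.398e+02
 -9.960e+01]
side stamp [457.2  -4.1  44.6  28.5  77.4 456.7  -5.7]
side scraperh [438.7 -93.3  77.   21.5  -4.2 438.4 -93.4]
side plain [520.1 327.5 200.3 159.6  -7.3 519.9 327.8]
clip>19mm 282 [ 542. -285.   19.] [ 623. -234.   30.] [ 0.6069 -0.2586  0.0225]
beaker rim 105 ((459.9826354980469, 96.67888641357422), 28.861629486083984)
stamp top 48 ((458.07867431640625, -1.411800742149353), 9.824697494506836)
```

Both views agree to about 2 mm, and sizes, heights and reach all check out. The clip stands where the tray pose predicts it. I'll start moving, paddle and stamp first.

```bash
cat > r.py <<'E'
from bench import *
from meas import *
from scipy.spatial.transform import Rotation as R
CLIP=(.5128,-.3057,np.radians(-3.8)); PLAIN=(.5193,.3270,np.radians(-7.2))
def intray(t,x,y):
    c,s=np.cos(t[2]),np.sin(t[2]);return np.array([t[0]+c*x-s*y,t[1]+s*x+c*y])
def quat(phi,pos):
    """tool down, closing line at world angle phi; the half turn nearer to the present wrist"""
    best=None
    for p in(phi,phi+np.pi):
        y=np.array([np.cos(p),np.sin(p),0]);z=np.array([0,0,-1.])
        q=R.from_matrix(np.c_[np.cross(y,z),y,z]).as_quat();q=q[[3,0,1,2]]
        j=inverse_kinematics(pos,q)
        if j is None: continue
        c=abs(j[5]-state()["joint_pos"][5])
        if best is None or c<best[0]: best=(c,q)
    return best[1]
UP=.16
def over(xy,phi,z=UP):
    p=[*xy,z];q=quat(phi,p);move_to(p,q)
def pick(xy,phi,tips,up=UP):
    over(xy,phi,.12);move_l([*xy,tips+.008],.12);close()
    s=state();print("grip gap",round(s["finger_gap"],4),"F",round(s["finger_force"],1))
    move_l([*xy,up],.15);print("lifted gap",round(state()["finger_gap"],4))
def put(xy,phi,tips):
    over(xy,phi);move_l([*xy,tips+.03],.2);move_l([*xy,tips+.008],.05)
    print("Fz",state()["ft_force"].round(1));gripper_open();move_l([*xy,UP],.2)
    print("t",round(state()["time"],1))
def rot(x,a): return np.array([np.cos(a),np.sin(a)])*x
E
python3 - <<'E'
from r import *
a=np.radians(7.6);h=np.pi/2
pick(np.array([.648,.0995])+rot(.012,a),a+h,.009)
put(intray(CLIP,.012,-.055),CLIP[2]+h,.0155)
pick(np.array([.457,-.0004]),CLIP[2],.022)
put(intray(CLIP,.075,-.003),CLIP[2],.0275)
for n in("top","side"):
    cv2.imwrite(f"pics/{n}1.png",(lambda f:cv2.resize(f[130:260,380:520] if n=="top" else f[310:420,220:400],None,fx=4,fy=4))(get_image(n)["frame"]))
E
python3 -c "
import cv2,numpy as np
a=cv2.imread('pics/top1.png');b=cv2.imread('pics/side1.png')
a=cv2.resize(a,(400,371));b=cv2.resize(b,(400,244));c=np.zeros((371,800,3),np.uint8);c[:,:400]=a;c[:244,400:]=b;cv2.imwrite('pics/both1.png',c)"
```

```text
grip gap 0.0416 F 30.0
lifted gap 0.0417
Fz [-0.5  0.3 -1. ]
t 10.0
grip gap 0.0193 F 30.0
lifted gap 0.0189
Fz [-0.1  0.4 -0.6]
t 19.3
```

View pics/both1.png

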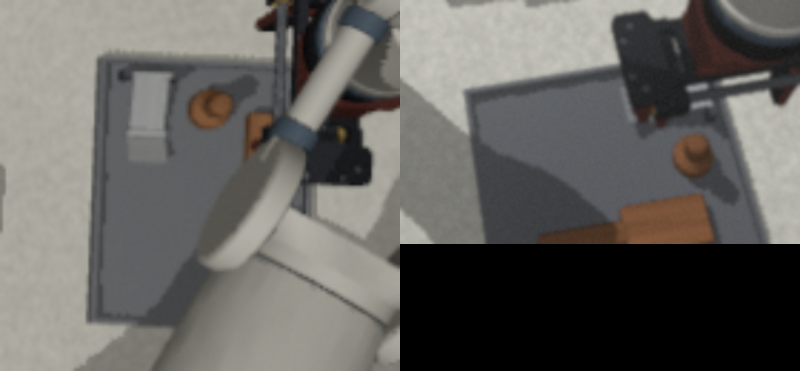

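Side by side, top left and side right: the stamp stands at (212,108) in the left half, clear of the clip. The paddle lies flat in the right half at (665,220), clear of the rim. Before the knife, I'll check the clip's axis from the first pictures, then pick the knife with a high grip so the fingers clear the rim when they open.

Run:
```python
from r import *
d=pickle.load(open("im0.pkl","rb"))
for n,im in d.items():   # clip edges in tray coordinates: bright pixels inside the tray
    C=cloud(im);c,s=np.cos(CLIP[2]),np.sin(CLIP[2])
    g=im["frame"].max(2)
    uv=np.argwhere(g>118)[:,::-1]
    P=onplane(im,uv,.016)-[CLIP[0],CLIP[1],0]
    x=c*P[:,0]+s*P[:,1];y=-s*P[:,0]+c*P[:,1]
    for lo,hi in((.03,.05),(.055,.075),(.075,.095)):
        m=(x>lo)&(x<hi)&(y>.01)&(y<.085)
        if m.sum(): print(n,lo,m.sum(),np.percentile(y[m],[2,50,98]).round(4))
a=np.radians(-.9);h=np.pi/2
pick(np.array([.6398,-.1003])+rot(-.022,a),a+h,.0035)
over(intray(CLIP,-.070,.052),CLIP[2]+h)   # knife centre x=-48, nose +12
im=get_image("side");pickle.dump(im,open("im2.pkl","wb"));cv2.imwrite("pics/side2.png",cv2.resize(im["frame"],(784,588)))
print(state()["time"],state()["finger_gap"])
```

```text
top 0.03 87 [0.0379 0.0526 0.0664]
top 0.055 95 [0.0389 0.0537 0.067 ]
top 0.075 94 [0.0372 0.0524 0.0671]
side 0.03 15 [0.0378 0.0501 0.0669]
side 0.055 134 [0.0394 0.0532 0.0678]
side 0.075 132 [0.041  0.0552 0.0693]
grip gap 0.0236 F 29.9
lifted gap 0.0241
24.7167 0.023421947720145223
```

View pics/side2.png

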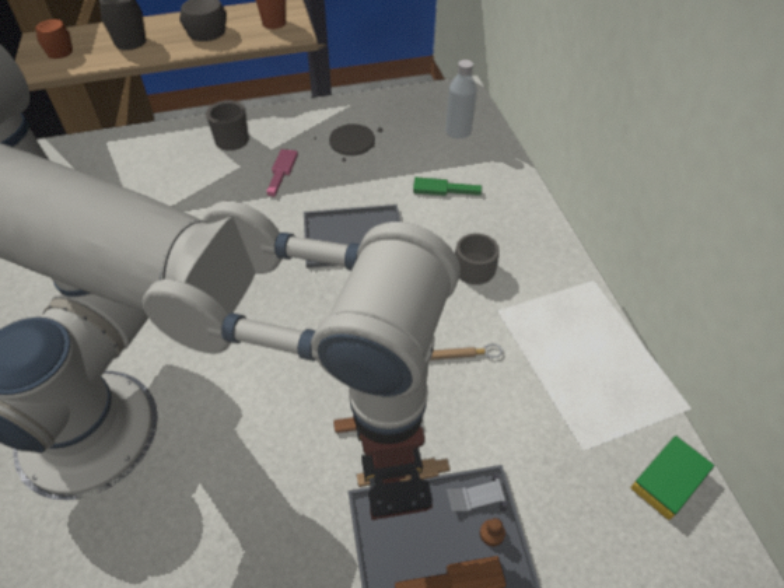

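The knife is held level at about (405,472), above and behind the clip mouth at (475,495). The clip axis measures y ≈ 52–53 mm in the tray, as expected. Now I'll lower it and slide it in.

Run:
```python
from r import *
y=.0525
def p(x,tips): return [*intray(CLIP,x,y),tips+.008]
f0=state()["ft_force"]
move_l(p(-.070,.03),.12);move_l(p(-.070,.0092),.03)
print("down F",(state()["ft_force"]-f0).round(1))
for x in(-.045,-.025,-.012,-.005):
    move_l(p(x,.0092),.04);s=state();print(x,(s["ft_force"]-f0).round(1),round(s["finger_gap"],4))
im=get_image("side");cv2.imwrite("pics/side3.png",cv2.resize(im["frame"][310:420,230:400],None,fx=4.5,fy=4.5,interpolation=cv2.INTER_CUBIC))
```

```text
down F [-0.1 -0.2 -0.3]
-0.045 [-0.7  0.1 -0.9] 0.024
-0.025 [-5.3 -0.4  0.8] 0.0238
-0.012 [-0.7  0.2 -2.3] 0.0235
-0.005 [-1.7  0.  -1.3] 0.0239
```

View pics/side3.png

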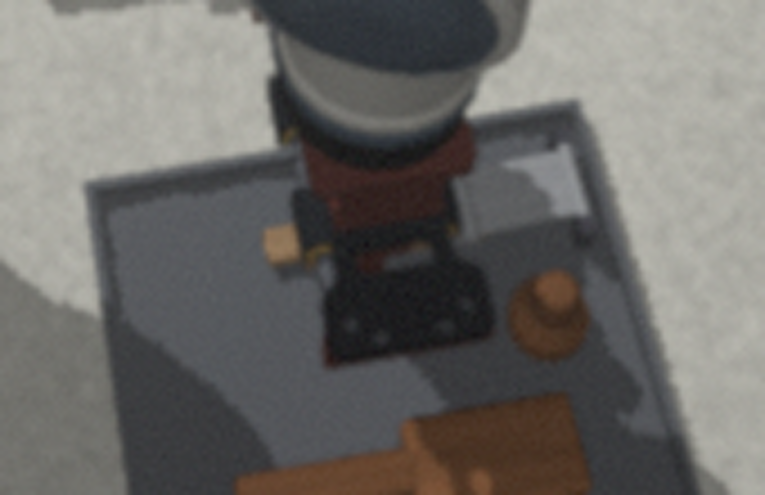

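The tail shows at (283,245). The force peaked at 5.3 N and then fell to sliding friction, so the nose is under the jaw. Next I'll lift the tips just above the rim and release. Then the loop tool goes, and I'll look at the clip from clear.

Run:
```python
from r import *
h=np.pi/2
q=intray(CLIP,-.005,.0525)
move_l([*q,.0153+.008],.03);gripper_open();move_l([*q,UP],.15);print(state()["time"])
a=np.radians(-9.3)
pick(np.array([.6315,-.0008]),a+h,.003)
over(intray(PLAIN,-.018,-.008),PLAIN[2]+h)
T=get_image("top");S=get_image("side");pickle.dump(dict(top=T,side=S),open("im4.pkl","wb"))
for n,im in(("top",T),("side",S)):
    m=wood(im);c,s=np.cos(CLIP[2]),np.sin(CLIP[2])
    k=silh(im,m,.0095,intray(CLIP,.0,.052),.07);print(n,"knife visible",k)
    P=(k[:2]/1000-CLIP[:2]);print("  tray xy",c*P[0]+s*P[1],-s*P[0]+c*P[1])
    C=cloud(im);uv=np.argwhere(m);Q=C[m]-[*CLIP[:2],0]
    x=c*Q[:,0]+s*Q[:,1];y=-s*Q[:,0]+c*Q[:,1];g=(abs(y-.052)<.016)&(x>-.09)&(x<.1)
    for lo in(-.045,-.025,-.005,.015):
        b=g&(x>lo)&(x<lo+.02); print("  x",lo,"n",b.sum(),"z med",np.median(Q[b,2]).round(4) if b.sum() else 0,"y",np.median(y[b]).round(4) if b.sum() else 0)
    print("  x tail",np.percentile(x[g],1))
a=cv2.resize(T["frame"][130:260,400:500],(400,520),interpolation=cv2.INTER_CUBIC);b=cv2.resize(S["frame"][320:420,240:400],(400,250),interpolation=cv2.INTER_CUBIC)
o=np.zeros((520,800,3),np.uint8);o[:,:400]=a;o[:250,400:]=b;cv2.imwrite("pics/both4.png",o)
```

```text
31.4917
grip gap 0.0157 F 30.0
lifted gap 0.0159
top knife visible [ 507.9 -254.9   64.1   22.7   -1.5  510.6 -254. ]
  tray xy -0.008255941334951068 0.05036357247727615
  x -0.045 n 44 z med 0.0129 y 0.0531
  x -0.025 n 71 z med 0.014 y 0.0526
  x -0.005 n 71 z med 0.014 y 0.0518
  x 0.015 n 40 z med 0.013 y 0.0528
  x tail -0.040523955949818224
side knife visible [ 509.2 -253.6   67.5   23.9   -3.3  511.5 -253.7]
  tray xy -0.0070449554966914366 0.05174687045657583
  x -0.045 n 61 z med 0.0131 y 0.05
  x -0.025 n 109 z med 0.0135 y 0.0504
  x -0.005 n 109 z med 0.0136 y 0.0503
  x 0.015 n 59 z med 0.0139 y 0.0508
  x tail -0.04015950020885131
```

View pics/both4.png

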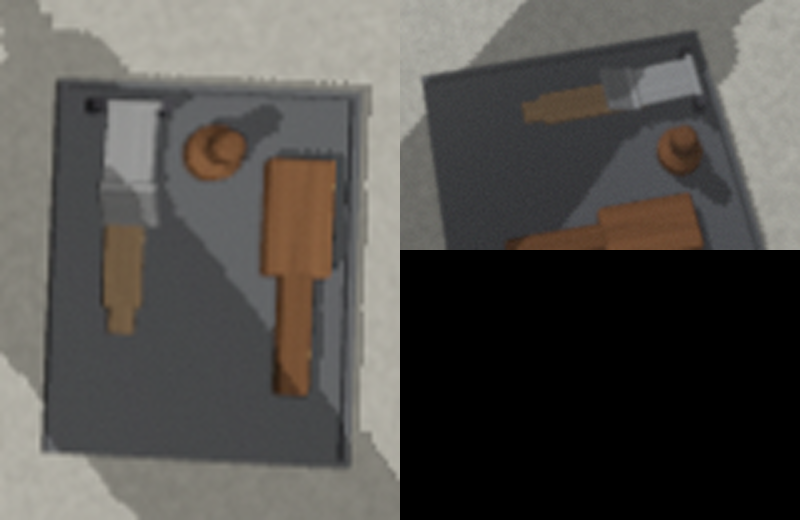

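The knife lies flat (top at z ≈ 14 mm) and in line, at about (122,280) in the left half. Its tail is at tray x ≈ -42, so its nose is near +78, about 25 mm past the jaw. The stamp (215,150) and paddle (297,275) lie properly, clear of the rim. Now I'll place the loop tool, then the beaker.

Run:
```python
from r import *
h=np.pi/2
put(intray(PLAIN,-.018,-.008),PLAIN[2]+h,.0087)
pick(np.array([.4602,.0968]),PLAIN[2],.026)
put(intray(PLAIN,-.02,.038),PLAIN[2],.0315)
over((.42,-.02),h,.25)
T=get_image("top");S=get_image("side");pickle.dump(dict(top=T,side=S),open("im5.pkl","wb"))
a=cv2.resize(T["frame"][145:250,165:245],(400,525),interpolation=cv2.INTER_CUBIC);b=cv2.resize(S["frame"][130:200,205:305],(400,280),interpolation=cv2.INTER_CUBIC)
o=np.zeros((525,800,3),np.uint8);o[:,:400]=a;o[:280,400:]=b;o[285:525,400:720]=cv2.resize(S["frame"],(320,240));cv2.imwrite("pics/both5.png",o)
print(state()["time"])
```

```text
Fz [ 0.2 -0.4 -0.7]
t 40.9
grip gap 0.0525 F 30.0
lifted gap 0.0522
Fz [-0.2 -0.2 -0.2]
t 48.3
49.9417
```

View pics/both5.png

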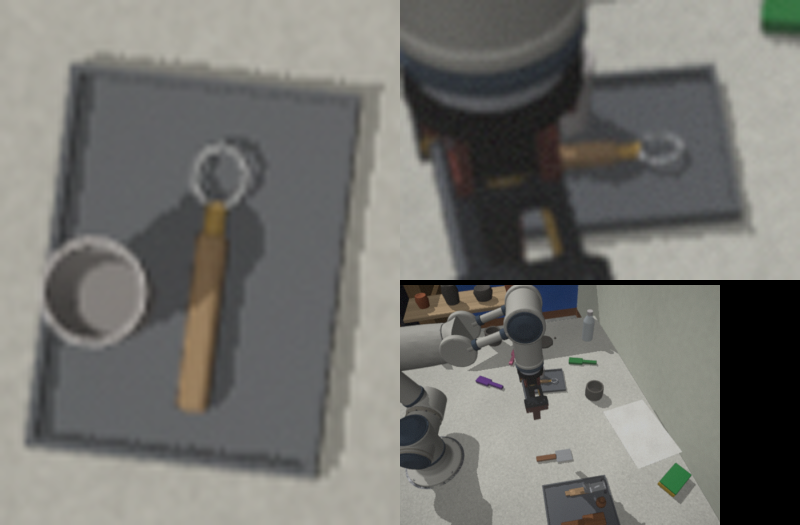

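The loop tool lies flat at (210,290), clear of everything. The beaker rim at (95,292) overlaps the left wall in the picture, which is probably parallax. I'll measure it.

Run:
```python
from r import *
im=pickle.load(open("im5.pkl","rb"))["top"];C=cloud(im);c,s=np.cos(PLAIN[2]),np.sin(PLAIN[2])
Q=C.reshape(-1,3)-[*PLAIN[:2],0];x=c*Q[:,0]+s*Q[:,1];y=-s*Q[:,0]+c*Q[:,1]
m=(abs(x+.02)<.045)&(abs(y-.04)<.045)
t=m&(Q[:,2]>.055)&(Q[:,2]<.08);pts=(np.c_[x,y][t]*1000).astype(np.float32)
print("rim",t.sum(),cv2.minEnclosingCircle(pts))
A=np.c_[x[t],y[t],np.ones(t.sum())];print("rim plane slopes,z",np.linalg.lstsq(A,Q[t,2],rcond=None)[0],np.median(Q[t,2]))
over((.42,-.05),np.pi/2,.3);movej([-0.9,*state()["joint_pos"][1:]])
S=get_image("side")
cv2.imwrite("pics/side6.png",cv2.resize(S["frame"][130:200,205:315],(792,504),interpolation=cv2.INTER_CUBIC));print(state()["time"])
```

```text
rim 101 ((-20.801435470581055, 37.3062629699707), 26.800373077392578)
rim plane slopes,z [-0.004442   -0.00831613  0.06103641] 0.06068552775311353
51.45
```

View pics/side6.png

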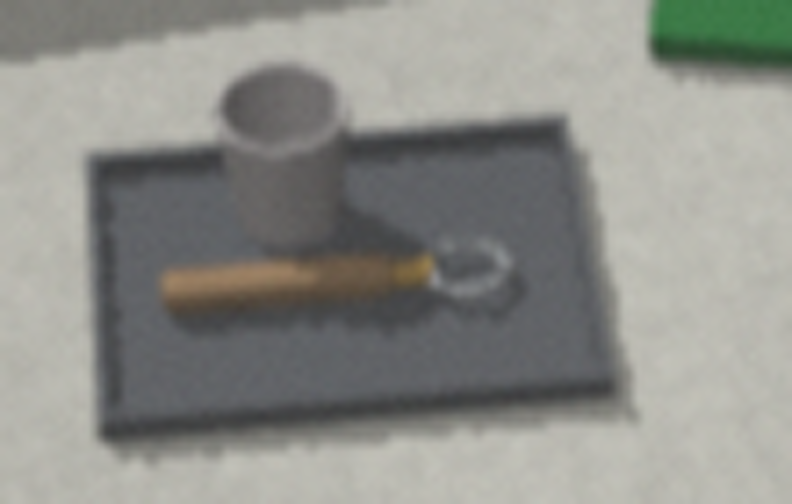

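The beaker stands upright on the floor at (285,170). Its rim is level, at tray (-21, 37) mm, so its edge is at y = 64 against the wall at 70. It is clear of the loop tool at (330,275). Handing in.

```bash
python3 -c "
from bench import *
print(job_done())"
```

```text
the job is handed in; nothing more can be done
None
```

Both kits are made up and the job is handed in at about 51 s: the knife is held flat under the clip with about 25 mm past the jaw, everything else lies or stands on its tray's floor, and I did not move the scraper or the clay pot.

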